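# Lift the hot egg out of its cup with the tongs and hold it over the mug

### The job

The boiled egg in the egg cup is too hot to touch: pick up the spring tongs, close their jaws on the egg, lift it out of the cup and hold it still, clear above the mouth of the mug. Finish while still holding the egg there in the tongs, with nothing else carrying it. Do not touch the egg with the gripper or drop it, and leave the egg cup, the mug and the other things standing where they are.

Things in the scene. Friction and masses are not known exactly. Their poses are not given: they have to be found in the camera images.
- tongs_grip (a point): Middle of the steel spring tongs (245 mm long, 32 mm high, about 130 g), which lie on edge and open level, along their y; x points to the jaws, z up. Between two black upright flat grip plates (50 mm long, 32 high), 16 mm above the tongs' underside, 10 mm ahead of their centre of mass. Outer faces of the plates are 56 mm apart (60 at the front ends) when open, 36 when the jaws hold the egg.
- tongs_jaw (a point): Middle between the jaws, 95 mm ahead of tongs_grip, same height (16 mm above the underside) and axes. Jaws: two upright plates bent to a shallow V, hollow inwards, 42 mm long, 24 mm high (12 up and down from here). Their inner faces are 90 mm apart (70 to 80 at the ends) fully open; 72 (54 to 60 at the ends) with the grip plates held at 48 mm, which passes over the egg.
- tongs_left (a joint): Closing angle of the left (+y) arm about an upright hinge 85 mm behind tongs_grip: 0 open (start), about 0.12 rad gripping the egg, 0.19 at most. 1 mm shut at the plates shuts the jaws 2.1 mm. A spring pushes the plates apart with 8 N when open, 10 N at the egg, so holding the plates at 46 to 50 mm already carries the tongs.
- tongs_right (a joint): Closing angle of the right (-y) tongs arm; equal to tongs_left, the two are geared together.
- egg_center (a point): Centre of the brown egg, 44 mm across and 57 mm tall, about 60 g, standing upright in the egg cup, its centre 58 mm above the sill; its origin lies 28 mm above its foot, z along its length. It is widest at the centre.
- eggcup_rim (a point): Centre of the rim of the white ceramic egg cup: rim 44 mm across, 40 mm above the sill, loose. The egg's foot rests 10 mm below the rim, so the lower edge of the jaws must pass above the rim.
- mug_rim (a point): Centre of the mouth of the white ceramic mug (84 mm across, 90 mm high), 90 mm above the sill; loose, one handle, to the far side. z up.
- squeezer: Yellow plastic lemon squeezer, 110 mm across, 46 mm high, with a small tab; loose bystander, origin at its underside.
- jar: Glass jar with a steel lid, 60 mm across, 85 mm high; loose bystander, origin at its underside.
- pepper: Wooden pepper mill, 44 mm across, 88 mm high; loose bystander, origin at its underside.
Mind the look-alikes: they are no part of the job. Leave any blue or green look-alike of the part that bears mug_rim alone.

How it is judged:
On the way, in this order (a step that is already met when the one before it is completed fails the run):
1. the gripper has lifted the tongs off the sill, the egg still in its cup (contact force between the fingers and tongs above 1 N and height (world z) of tongs_grip above 0.035 m and distance between egg_center and eggcup_rim below 0.03 m), for 0.2 s.
2. the egg, held between both jaws, is lifted clear of the egg cup (contact force between each of tongs_left, tongs_right and egg above 0.3 N and contact force between the fingers and tongs above 1 N and contact force between egg and eggcup below 0.1 N and contact force between egg and mug below 0.1 N and z of egg_center in the frame of eggcup_rim above 0.045 m), for 0.2 s.
At the end, for the whole second after the job is handed in: Both jaws press on the egg and the fingers on the tongs; the egg's centre is within 35 mm of the mug's axis and at least 35 mm above its rim, still (under 0.04 m/s), touched by neither cup, mug nor robot; the tongs do not touch the mug; egg cup and mug stand upright (within 0.1 rad) (contact force between each of tongs_left, tongs_right and egg above 0.3 N and contact force between the fingers and tongs above 1 N and contact force between egg and eggcup below 0.1 N and contact force between each of egg, tongs and mug below 0.1 N and horizontal distance between egg_center and mug_rim below 0.035 m and z of egg_center in the frame of mug_rim above 0.035 m and contact force between each of the arm, the fingers and egg below 0.1 N and linear speed of egg below 0.04 m/s and angle between each of mug_rim, eggcup_rim's own z axis and vertical below 0.1 rad); the arm keeps its last pose, push and grip.
It fails at once if the gripper or arm touches the hot egg (contact force between any of the fingers, the arm and egg above 0.3 N).
It fails at once if the egg is dropped (height (world z) of egg_center below 0.045 m).
It fails at once if the egg cup or mug is knocked over or shoved (over 40 mm) (angle between any of eggcup_rim, mug_rim's own z axis and vertical above 0.6 rad or distance of any of eggcup_rim, mug_rim from where it was at the start of the episode above 0.04 m).
It fails at once if a bystander is moved over 30 mm (distance of any of squeezer, jar, pepper from where it was at the start of the episode above 0.03 m).
It also fails if it takes over 42 s, if anything falls off the work surface, if the arm or the gripper's body presses on something with over 40 N, if the wrist force passes 120 N, or if a joint passes its speed limit or range.

### The arm

A 6-joint arm with a two-finger parallel gripper is mounted at the origin on the work surface. World frame = base frame: x ahead of the robot, y to its left, z up, the work surface at z = 0. Lengths are in m, angles in rad, forces in N, time in s.
With the tool pointing down it reaches from about 0.375 to 0.9 m from the base axis. Payload 3.1 kg.
Tool frame: the origin (TCP) lies between the finger pads; the fingertips stand 11 mm ahead of it and the grasp point (between the pads) lies 8 mm behind it; z points along the fingers, y is the line along which they close (so a half turn about z gives the same grasp; the last joint's range is limited). The gripper opens to 87 mm and grips with 3 to 60 N. Pads are 19 mm wide; open, the fingers measure 117 mm over their backs; the gripper's body (75 mm by 190 mm) begins 51 mm behind the grasp point.
Start: joints at [-1.296, 0.527, 1.433, -0, 1.181, -0.178], TCP at [0.274, -0.562, 0.234] pointing down, gripper open.
Joint ranges: [-3.08, 3.08], [-0.75, 2.2], [0.22, 2.44], [-1.43, 4.57], [0, 2.65], [-2.85, 2.85]. Speed limits (rad/s): [2.79, 2.79, 3.14, 3.14, 3.14, 3.14].

### API

Orientations are given as a unit quaternion [x, y, z, w].
In Python, from rig import robot gives the robot as it stands.
- The arm moves only by the tool move_arm, never from a script. Its argument "moves" is text: rows parted by semicolons, each of 7 numbers parted by spaces: the shift along the tool's x, y, z in units of 100 mm (1.0 is 100 mm), then the turn, a rotation vector about the tool's x, y, z in units of 90 degrees (1.0 is 90 degrees), then the opening, from 0 (shut) to 1 (fully open). A call has 1 to 12 rows; each row is the pose to reach, as a shift and turn from the pose commanded when the call began, along the tool's axes at that moment; what a row does not reach only later rows make up. A row lasts 1/10 s, in which the tool goes at most 50 mm and 8.59 degrees, less where a joint would pass 70% of its speed; a pose out of reach is approached as far as the arm can. A call with a number of a shift or a turn outside -1 to 1 is refused whole. A call with a gripper value outside its range is refused whole. The fingers move at their own pace and stop on an object; "squeeze" is the grip in N (left out, the last holds). Time passes only in rows, so rows that repeat a pose let the fingers close. It gives the time, the measured TCP pose, the force, the opening and the grip force at its end, in the units of the state.
- robot.get_obs(): the state, without advancing time (a new reading comes with each control period).
- robot.camera(name): name is "side" or "top"; returns a dict with "image" (480x640x3 uint8, red, green, blue), "intrinsics" (3x3 intrinsics, pixels), "dist_coeffs" ([k1, k2, p1, p2, k3] as OpenCV has them; the pictures are not rectified), "extrinsics" (4x4, takes a point from world to camera coordinates). Camera axes: x right, y up, looking along -z (the intrinsics and any distortion apply to the point x, -y, -z); pixel columns grow to the right and rows downward; lengths in m; the calibration is good to about 2 mm. A picture is of the moment at which its call begins. There is no depth.
- robot.hand_in(): hands the job in; it is judged then, once.
The state is a dict: "time": time; "q": joint angles; "joint_velocities": joint speeds; "joint_torque": joint torques, N m; "position": TCP position; "tool_rot": TCP orientation; "ft_force": force on the tool from outside, world axes, zero at the start; "moment": the same for the moment, N m; "grip_width": finger opening in m; "grip_force": force on a finger pad.
Only numpy, scipy, OpenCV 4.12 (cv2) and the standard library are available. Lean on these libraries where they do the work, as an engineer would, in place of code of your own. Each camera call takes 0.05 s, during which the arm holds its last target. There are 200 camera calls.

## Working session

There is one attempt and no reset: what is moved stays moved. The work goes in short steps, Python scripts to look and compute and a tool call to move; the robot and the scene stay as the last step left them, time stands still between calls to the robot, and variables do not carry over. Pictures are saved under pics/ and viewed, at most 10 in all, crops included, and the job is handed in when it is done.

Besides the shell and the picture viewer there is one more tool, called after ">>>" by a JSON object that holds its "op" and its "data", one argument or row to a line. move_arm: Moves the arm, as the interface text tells. Shifts and turns lie within -1 to 1; 1 stands for 100 mm of shift or 90 degrees of turn. Its arguments: {"type":"object","properties":{"moves":{"type":"string"},"squeeze":{"type":"number"}},"required":["moves"]}

```bash
mkdir -p pics; ls; cat > h.py <<'E'
import numpy as np, cv2
from rig import robot
def cam(n):
    c=robot.camera(n); return c
def save(c,f): cv2.imwrite('pics/'+f,cv2.cvtColor(c['image'],cv2.COLOR_RGB2BGR))
def ray(c,u,v):
    E=np.array(c['extrinsics']);K=np.array(c['intrinsics']);d=np.array(c['dist_coeffs'])
    p=cv2.undistortPoints(np.array([[[u,v]]],float),K,d)[0,0]
    R=E[:3,:3];o=-R.T@E[:3,3]; return o,R.T@np.array([p[0],-p[1],-1])
def onz(c,u,v,z):
    o,d=ray(c,u,v); return o+d*(z-o[2])/d[2]
def proj(c,P):
    E=np.array(c['extrinsics']);p=E[:3,:3]@np.array(P)+E[:3,3]
    return cv2.projectPoints(np.array([[p[0],-p[1],-p[2]]]),np.zeros(3),np.zeros(3),np.array(c['intrinsics']),np.array(c['dist_coeffs']))[0].ravel()
E
python3 - <<'E'
from h import *
for n in('top','side'):
    c=cam(n);save(c,n+'0.png');E=c['extrinsics'];print(n,ray(c,320,240))
print(robot.get_obs())
E
```

```text
pics
top (array([0.4596254 , 0.05380297, 1.3842425 ]), array([ 0.04467538,  0.00559565, -0.99920208]))
side (array([0.11177245, 0.63594832, 0.8812015 ]), array([ 0.41958789, -0.53276423, -0.73502588]))
{'time': 0.1, 'q': array([-1.29548114e+00,  5.28328714e-01,  1.43376945e+00, -1.11085624e-05,
        1.18141817e+00, -1.78545546e-01]), 'joint_velocities': array([-0.00028524, -0.00222863, -0.00289729, -0.00012521, -0.00055758,
        0.00154217]), 'joint_torque': array([-3.46645311e-04, -4.40985703e+01, -1.77150965e+01,  6.34743716e-02,
        5.34073915e-02, -4.20159608e-05]), 'position': array([ 0.27384558, -0.56110101,  0.23269831]), 'tool_rot': array([ 9.74360688e-01,  2.24989610e-01, -5.16509397e-05, -9.60469316e-04]), 'ft_force': array([-0.12857743, -0.6423262 , -0.46074745]), 'moment': array([-0.00697156,  0.00225997,  0.0190745 ]), 'grip_force': 0.0, 'grip_width': 0.08685670613360146}
```

View pics/top0.png

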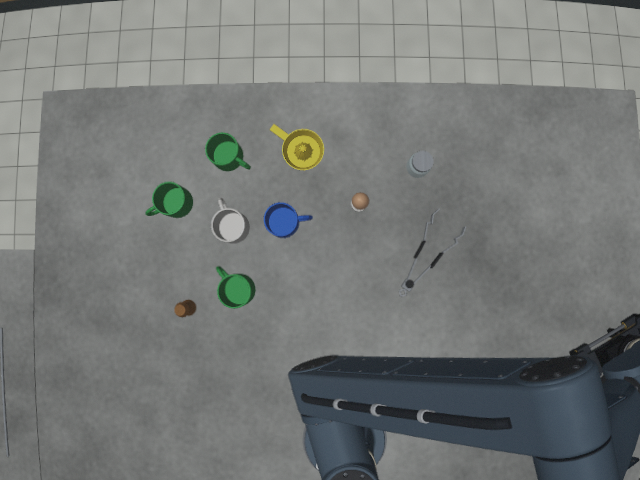

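View pics/side0.png

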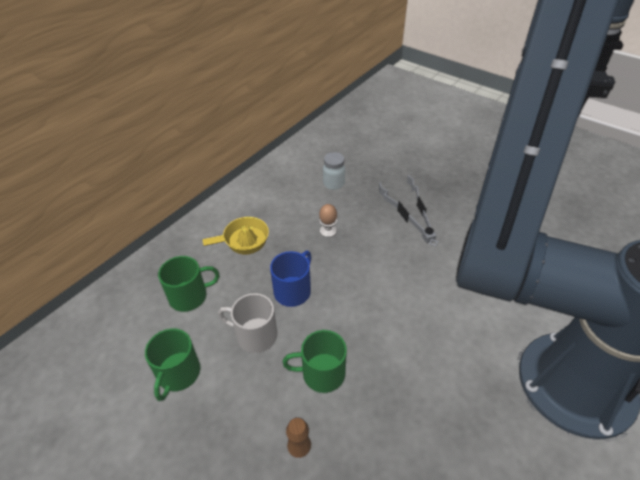

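Top view: tongs' black plates at about (419,249) and (437,260), jaws at (434,213)/(460,232), hinge (409,285), egg (360,201), white mug (229,225). The blue mug (283,220) stands between egg and mug. The side view confirms this layout.

```bash
python3 - <<'E'
from h import *
c=cam('top');im=c['image'];hsv=cv2.cvtColor(im,cv2.COLOR_RGB2HSV)
def blobs(m,x0,y0,x1,y1,mn=15):
    mm=np.zeros(m.shape,np.uint8);mm[y0:y1,x0:x1]=m[y0:y1,x0:x1]
    n,l,s,ce=cv2.connectedComponentsWithStats(mm)
    return [(ce[i],s[i]) for i in range(1,n) if s[i,4]>=mn]
dark=(hsv[...,2]<50).astype(np.uint8)
P=[]
for ce,s in blobs(dark,395,230,455,300): p=onz(c,*ce,0.030 if 1 else 0);print('dark',ce,s,p);P.append(p)
eg=((hsv[...,0]<18)&(hsv[...,1]>70)).astype(np.uint8)
for ce,s in blobs(eg,340,180,380,220): print('egg',ce,s,onz(c,*ce,.06))
wh=((hsv[...,1]<25)&(hsv[...,2]>150)).astype(np.uint8)
for ce,s in blobs(wh,205,190,250,250): print('mug',ce,s,onz(c,s[0]+s[2]/2,s[1]+s[3]/2,.09))
for n,u,v,z in [('jar',421,160,.085),('blue',282,219,.09),('squeezer',303,149,.046),('mugwhite',229,224,.09),('green',236,291,.09),('jawL',434,213,.028),('jawR',461,231,.028)]: print(n,onz(c,u,v,z))
big=cv2.resize(im[185:305,340:480],None,fx=5,fy=5,interpolation=cv2.INTER_CUBIC)
big2=cv2.resize(im[180:270,200:320],None,fx=5,fy=5,interpolation=cv2.INTER_CUBIC)
cv2.imwrite('pics/z1.png',cv2.cvtColor(big,cv2.COLOR_RGB2BGR))
s=cam('side');hs=cv2.cvtColor(s['image'],cv2.COLOR_RGB2HSV)
es=((hs[...,0]<18)&(hs[...,1]>70)).astype(np.uint8)
for ce,st in blobs(es,310,195,345,230):
    print('eggside',ce,st,onz(s,*ce,.062))
for ce,st in blobs((hs[...,2]<50).astype(np.uint8),375,180,440,245): print('darkside',ce,st,onz(s,*ce,.016))
E
```

```text
dark [419.23684211 248.86842105] [415 241  10  17  38] [ 0.49590246 -0.19269246  0.03      ]
dark [435.64102564 259.66666667] [431 253  11  15  39] [ 0.46787116 -0.23486055  0.03      ]
egg [359.83980583 200.3592233 ] [352 193  17  16 206] [ 0.61780809 -0.03925025  0.06      ]
mug [229.51775148 224.55177515] [211 200  33  42 676] [0.56530645 0.28811613 0.09      ]
jar [ 0.7156427  -0.19157943  0.085     ]
blue [0.56939254 0.15376872 0.09      ]
squeezer [0.75266596 0.10364598 0.046     ]
mugwhite [0.55789189 0.28434074 0.09      ]
green [0.39393991 0.26660569 0.09      ]
jawL [ 0.5882154  -0.23319379  0.028     ]
jawR [ 0.54126071 -0.30322998  0.028     ]
eggside [327.5308642  213.43621399] [320 204  16  19 243] [ 0.617451   -0.03755082  0.062     ]
darkside [420.43181818 205.25      ] [418 199   7  12  44] [ 0.47203332 -0.24123252  0.016     ]
darkside [402.74666667 211.41333333] [398 204  10  16  75] [ 0.49672793 -0.19472868  0.016     ]
darkside [428.80952381 230.23809524] [426 228   6   5  21] [ 0.41170531 -0.17527222  0.016     ]
```

View pics/z1.png

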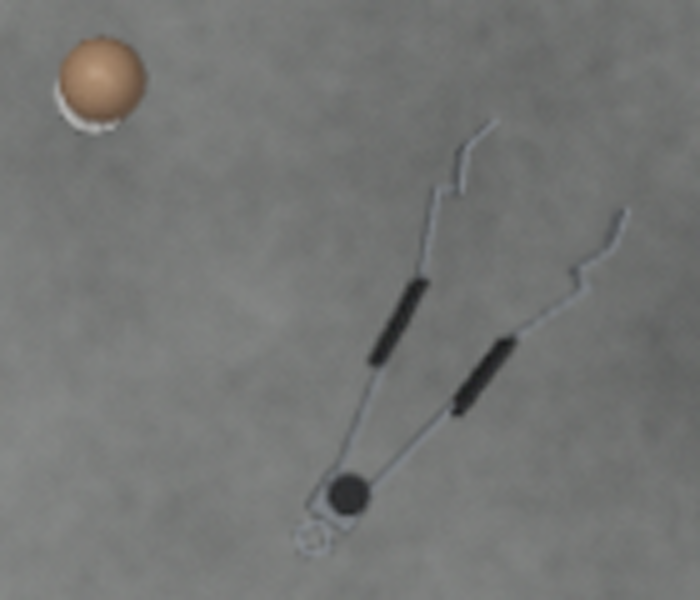

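```bash
cat >> h.py <<'E'
from scipy.spatial.transform import Rotation as Ro
def to(pos,yaw):  # tool x heading yaw (deg), tool down; prints move units
    o=robot.get_obs();R=Ro.from_quat(o['tool_rot']);x=np.array([np.cos(np.radians(yaw)),np.sin(np.radians(yaw)),0])
    T=Ro.from_matrix(np.c_[x,np.cross([0,0,-1],x),[0,0,-1]])
    print('shift',np.round(R.inv().apply(np.array(pos)-o['position'])*10,3),'turn',np.round((R.inv()*T).as_rotvec()/(np.pi/2),3),'pos',o['position'].round(4),'q',o['q'].round(2),'w',o['grip_width'],o['grip_force'],'t',o['time'])
E

```

>>> {"op": "move_arm", "data": {
  "moves": "0.5 -0.3 0 -0.095 0 0 1; 1 -0.6 0 0 0 -0.19 1; 1 -0.6 0 0 0 -0.28 1; 1 -0.6 0 0 0 -0.38 1; 1 -0.6 0 0 0 -0.47 1; 1 -0.6 0 0 0 -0.57 1; 1 -0.6 0 0 0 -0.66 1; 1 -0.6 0 0 0 -0.75 1; 1 -0.6 0 0 0 -0.85 1; 1 -0.6 0 0 0 -0.9 1"
}}

```text
time: 1.2
position: [0.3375, -0.4638, 0.2334]
tool_rot: [0.625, 0.78, 0.0, -0.0]
ft_force: [0.5, -0.2, -0.3]
grip_width: 0.087
grip_force: 0.0
```

```bash
python3 -c "
from h import *
to([.483,-.2155,.10],147.2)"
```

```text
shift [2.106 1.961 1.334] turn [ 0.    -0.    -0.496] pos [ 0.3375 -0.4638  0.2334] q [-1.14  0.46  1.56  0.    1.12 -1.36] w 0.08704252541588392 0.0 t 1.2
```

The first row had the turn in the wrong column (x instead of z). It did no harm, and the tool points down again.

>>> {"op": "move_arm", "data": {
  "moves": "0.5 0.5 0 0 0 -0.09 1; 1 1 0 0 0 -0.18 1; 1 1 0 0 0 -0.27 1; 1 1 0 0 0 -0.36 1; 1 1 0 0 0 -0.45 1; 1 1 0 0 0 -0.496 1; 1 1 0 0 0 -0.496 1"
}}

```text
time: 1.9
position: [0.4142, -0.3447, 0.2335]
tool_rot: [0.285, 0.959, 0.0, 0.0]
ft_force: [0.1, -0.4, 0.3]
grip_width: 0.0867
grip_force: 0.0
```

```bash
python3 -c "
from h import *
to([.483,-.2155,.10],147.2)"
```

```text
shift [0.13  1.458 1.335] turn [ 0.     0.    -0.003] pos [ 0.4142 -0.3447  0.2335] q [-0.9   0.41  1.65  0.    1.08 -1.89] w 0.08668398711396394 0.0 t 1.9
```

>>> {"op": "move_arm", "data": {
  "moves": "0.05 0.4 0 0 0 0 1; 0.1 0.75 0 0 0 0 1; 0.1 0.75 0.3 0 0 0 1; 0.1 0.75 0.5 0 0 0 1; 0.1 0.75 0.5 0 0 0 1"
}}

```text
time: 2.4
position: [0.4453, -0.2751, 0.1812]
tool_rot: [0.286, 0.958, 0.001, -0.003]
ft_force: [0.3, 0.2, 0.9]
grip_width: 0.0869
grip_force: 0.0
```

```bash
python3 -c "
from h import *
to([.483,-.2155,.10],147.2)
s=cam('side');cv2.imwrite('pics/s1.png',cv2.cvtColor(cv2.resize(s['image'][120:280,330:530],None,fx=4,fy=3.75),cv2.COLOR_RGB2BGR))"
```

```text
shift [0.006 0.704 0.813] turn [ 0.001 -0.004 -0.004] pos [ 0.4453 -0.2751  0.1812] q [-0.77  0.47  1.74  0.    0.94 -1.76] w 0.08691906994751891 0.0 t 2.4
```

>>> {"op": "move_arm", "data": {
  "moves": "0 0.4 0 0 0 0 1; 0 0.7 0.2 0 0 0 1; 0 0.7 0.5 0 0 0 1; 0 0.7 0.8 0 0 0 1; 0 0.7 0.8 0 0 0 1; 0 0.7 0.8 0 0 0 1"
}}

```text
time: 3.05
position: [0.4855, -0.2189, 0.1044]
tool_rot: [0.286, 0.958, -0.0, 0.001]
ft_force: [-0.3, 0.6, 0.0]
grip_width: 0.0872
grip_force: 0.0
```

```bash
python3 -c "
from h import *
to([.483,-.2155,.014],147.2)
s=cam('side');cv2.imwrite('pics/s2.png',cv2.cvtColor(cv2.resize(s['image'][120:280,330:530],None,fx=4,fy=3.75),cv2.COLOR_RGB2BGR))"
```

```text
shift [0.041 0.014 0.904] turn [-0.     0.001 -0.004] pos [ 0.4855 -0.2189  0.1044] q [-0.63  0.6   1.78  0.    0.77 -1.63] w 0.08724891096138637 0.0 t 3.05
```

View pics/s2.png

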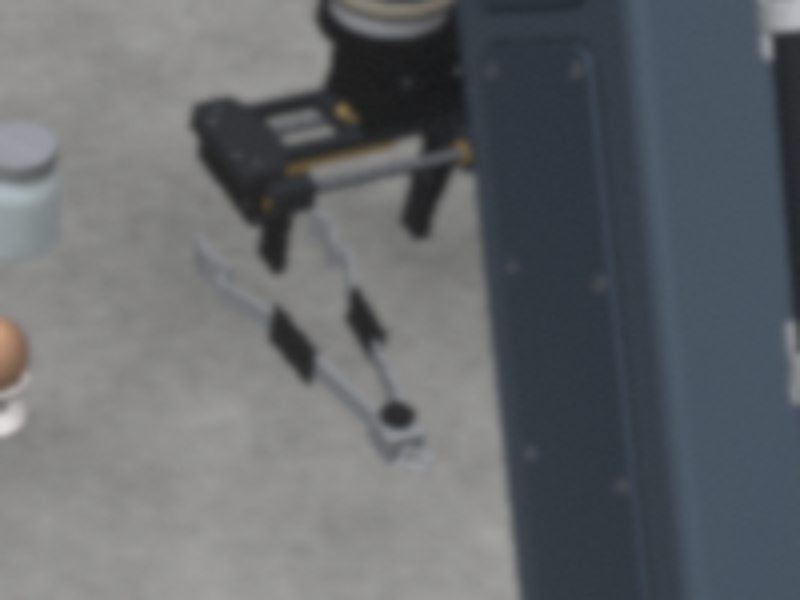

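Fingertips at crop (275,270) and (417,237), above and outside the two plates at (292,343) and (366,320). The grasp line matches, so I descend.

>>> {"op": "move_arm", "data": {
  "moves": "0.02 0.01 0.3 0 0 0 1; 0.02 0.01 0.6 0 0 0 1; 0.02 0.01 0.75 0 0 0 1; 0.02 0.01 0.85 0 0 0 1; 0.02 0.01 0.9 0 0 0 1; 0.02 0.01 0.9 0 0 0 1; 0.02 0.01 0.9 0 0 0 1; 0.02 0.01 0.9 0 0 0 1"
}}

```text
time: 3.9
position: [0.4845, -0.2166, 0.0145]
tool_rot: [0.285, 0.959, -0.0, 0.001]
ft_force: [0.4, -0.3, 0.6]
grip_width: 0.0869
grip_force: 0.0
```

```bash
python3 -c "
from h import *
to([.4845,-.217,.014],147.2)
s=cam('side');cv2.imwrite('pics/s3.png',cv2.cvtColor(cv2.resize(s['image'][140:260,350:510],None,fx=5,fy=5),cv2.COLOR_RGB2BGR))"
```

```text
shift [-0.002 -0.003  0.005] turn [-0.     0.001 -0.004] pos [ 0.4845 -0.2166  0.0145] q [-0.63  0.76  1.82  0.    0.56 -1.62] w 0.08691490619284732 0.0 t 3.9
```

View pics/s3.png

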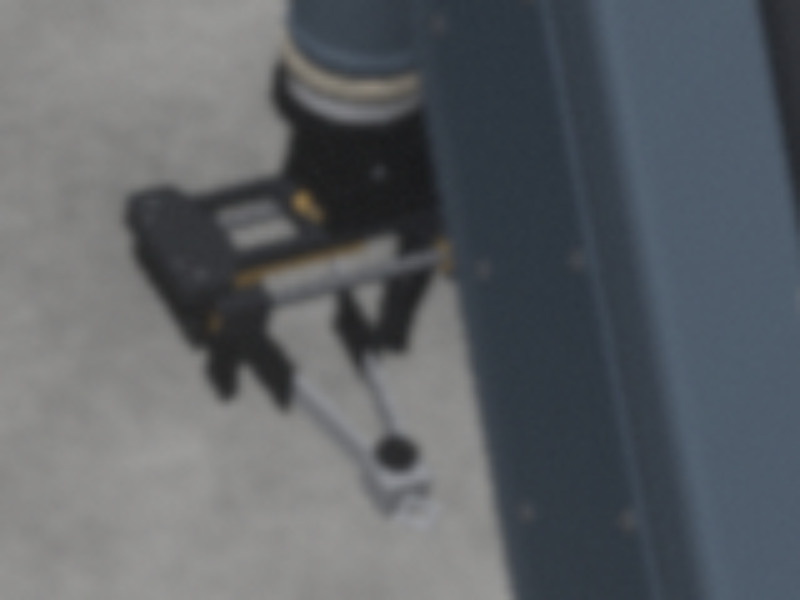

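Both fingers are outside the plates (left at (222,380), right at (395,335)), near mid-length. Close to 48 mm.

>>> {"op": "move_arm", "data": {
  "moves": "0 0 0 0 0 0 0.7; 0 0 0 0 0 0 0.6; 0 0 0 0 0 0 0.55; 0 0 0 0 0 0 0.55; 0 0 0 0 0 0 0.55; 0 0 0 0 0 0 0.55; 0 0 0 0 0 0 0.55; 0 0 0 0 0 0 0.55",
  "squeeze": 30
}}

```text
time: 4.75
position: [0.484, -0.2163, 0.0135]
tool_rot: [0.285, 0.958, -0.0, 0.0]
ft_force: [0.8, -0.1, -0.2]
grip_width: 0.0487
grip_force: 8.2
```

Held at 48.7 mm with 8 N. Lift.

>>> {"op": "move_arm", "data": {
  "moves": "0 0 -0.2 0 0 0 0.55; 0 0 -0.5 0 0 0 0.55; 0 0 -0.8 0 0 0 0.55; 0 0 -1 0 0 0 0.55; 0 0 -1 0 0 0 0.55; 0 0 -1 0 0 0 0.55; 0 0 -1 0 0 0 0.55"
}}

```text
time: 5.45
position: [0.4829, -0.2155, 0.1122]
tool_rot: [0.285, 0.958, 0.0, -0.001]
ft_force: [0.2, 0.7, -1.1]
grip_width: 0.0479
grip_force: 8.0
```

```bash
python3 -c "
from h import *
to([.5377,.013,.125],147.2)
s=cam('top');cv2.imwrite('pics/t3.png',cv2.cvtColor(cv2.resize(s['image'][160:300,340:510],None,fx=4,fy=4),cv2.COLOR_RGB2BGR))"
```

```text
shift [ 0.791  2.213 -0.125] turn [ 0.    -0.002 -0.004] pos [ 0.4829 -0.2155  0.1122] q [-0.63  0.58  1.78  0.    0.78 -1.62] w 0.047888770369489714 8.043284653831506 t 5.45
```

View pics/t3.png

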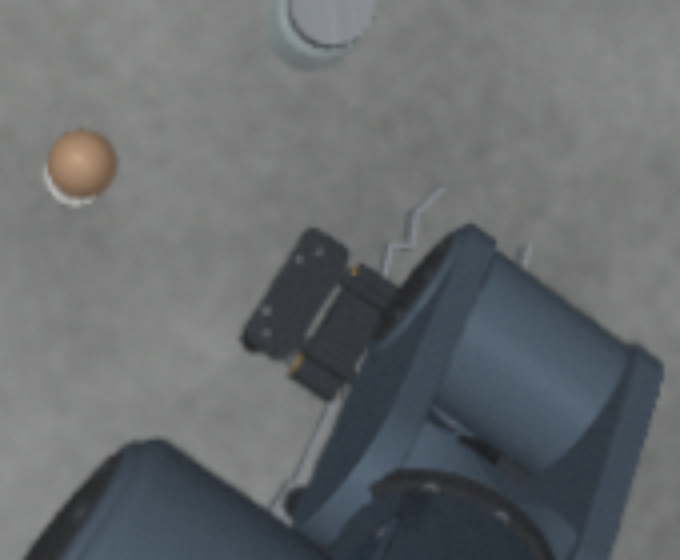

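Tongs are lifted and held roughly level, jaw tips at crop (440,188)/(527,245). The egg is still in its cup. Now carry to above the egg.

>>> {"op": "move_arm", "data": {
  "moves": "0.05 0.15 -0.15 0 0 0 0.55; 0.15 0.4 -0.2 0 0 0 0.55; 0.25 0.7 -0.2 0 0 0 0.55; 0.35 0.9 -0.2 0 0 0 0.55; 0.4 1 -0.2 0 0 0 0.55; 0.4 1 -0.2 0 0 0 0.55; 0.4 1 -0.2 0 0 0 0.55"
}}

```text
time: 6.2
position: [0.505, -0.1111, 0.133]
tool_rot: [0.285, 0.959, -0.0, -0.0]
ft_force: [0.7, -0.5, -2.2]
grip_width: 0.0483
grip_force: 8.0
```

>>> {"op": "move_arm", "data": {
  "moves": "0.05 0.15 0 0 0 0 0.55; 0.15 0.4 0 0 0 0 0.55; 0.25 0.7 0 0 0 0 0.55; 0.35 0.9 0 0 0 0 0.55; 0.4 1 0 0 0 0 0.55; 0.4 1 0 0 0 0 0.55; 0.4 1 0 0 0 0 0.55"
}}

```text
time: 6.9
position: [0.5263, -0.0061, 0.1335]
tool_rot: [0.285, 0.958, -0.0, 0.0]
ft_force: [0.1, -0.5, -1.5]
grip_width: 0.0481
grip_force: 8.0
```

```bash
python3 -c "
from h import *
to([.5377,.013,.13],147.2)
c=cam('top');s=cam('side')
a=cv2.resize(c['image'][160:260,320:420],None,fx=4,fy=6);b=cv2.resize(s['image'][140:260,290:390],None,fx=4,fy=5)
cv2.imwrite('pics/t4.png',cv2.cvtColor(np.hstack([a,b]),cv2.COLOR_RGB2BGR))"
```

```text
shift [0.009 0.222 0.034] turn [-0.     0.    -0.004] pos [ 0.5263 -0.0061  0.1335] q [-0.22  0.54  1.77 -0.    0.82 -1.22] w 0.04808775496210522 8.043525044563467 t 6.9
```

View pics/t4.png

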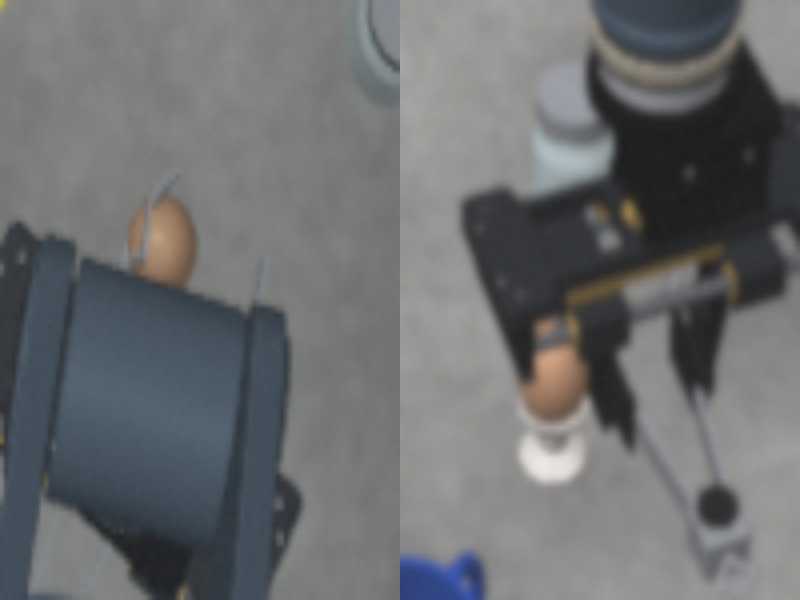

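Top view: left jaw from crop (140,260) to tip (178,175), right jaw tip (262,262), with the egg's centre still under the left jaw. A small further +y shift is needed.

```bash
python3 -c "
from h import *
c=cam('top');L=onz(c,364.5,189.2,.148);R=onz(c,385.5,203.7,.148);print(L,R,np.linalg.norm(L-R))
p=robot.get_obs()['position'];x=np.array([.8406,-.5417]);y=np.array([.5417,.8406])
m=(L+R)[:2]/2-p[:2];print('tip mid in tongs axes',m@x,m@y, 'jaw dir',np.degrees(np.arctan2(*(L-R)[[1,0]]))-90)
e=np.array([.6175,-.0385])-p[:2];print('egg in tongs axes',e@x,e@y)
hsv=cv2.cvtColor(c['image'],cv2.COLOR_RGB2HSV)
m=((hsv[...,1]<25)&(hsv[...,2]>150)).astype(np.uint8);z=np.zeros_like(m);z[204:250,205:250]=m[204:250,205:250]
pts=np.argwhere(z)[:,::-1].astype(np.float32);(u,v),r=cv2.minEnclosingCircle(pts);print('mug',u,v,r,onz(c,u,v,.09))
s=cam('side');hs=cv2.cvtColor(s['image'],cv2.COLOR_RGB2HSV)
print('mug side',onz(s,253.5,311,.09))
"
```

```text
[ 0.63362279 -0.04432533  0.148     ] [ 0.59918063 -0.09327233  0.148     ] 0.059850407407659324
tip mid in tongs axes 0.10965023632857862 -0.0037633399231939216 jaw dir -35.13260885158981
egg in tongs axes 0.09416058494391619 0.022300802936942185
mug 226.0205535888672 222.04794311523438 19.365440368652344 [0.56274669 0.29177283 0.09      ]
mug side [0.55351098 0.28815628 0.09      ]
```

>>> {"op": "move_arm", "data": {
  "moves": "-0.02 0.1 0 0 0 0 0.55; -0.04 0.2 0 0 0 0 0.55; -0.04 0.25 0 0 0 0 0.55; -0.04 0.25 0 0 0 0 0.55; -0.04 0.25 0 0 0 0 0.55; -0.04 0.25 0 0 0 0 0.55"
}}

```text
time: 7.7
position: [0.5429, 0.0139, 0.1335]
tool_rot: [0.285, 0.959, -0.0, -0.0]
ft_force: [0.1, 1.1, -1.1]
grip_width: 0.0478
grip_force: 8.0
```

```bash
python3 -c "
from h import *
to([.5377,.013,.0575],147.2)
c=cam('top')
a=cv2.resize(c['image'][170:230,325:405],None,fx=10,fy=10)
cv2.imwrite('pics/t5.png',cv2.cvtColor(a,cv2.COLOR_RGB2BGR))"
```

```text
shift [ 0.039 -0.036  0.76 ] turn [-0.    -0.    -0.003] pos [0.5429 0.0139 0.1335] q [-0.18  0.56  1.73 -0.    0.85 -1.17] w 0.047829778882120796 8.043392714080255 t 7.7
```

View pics/t5.png

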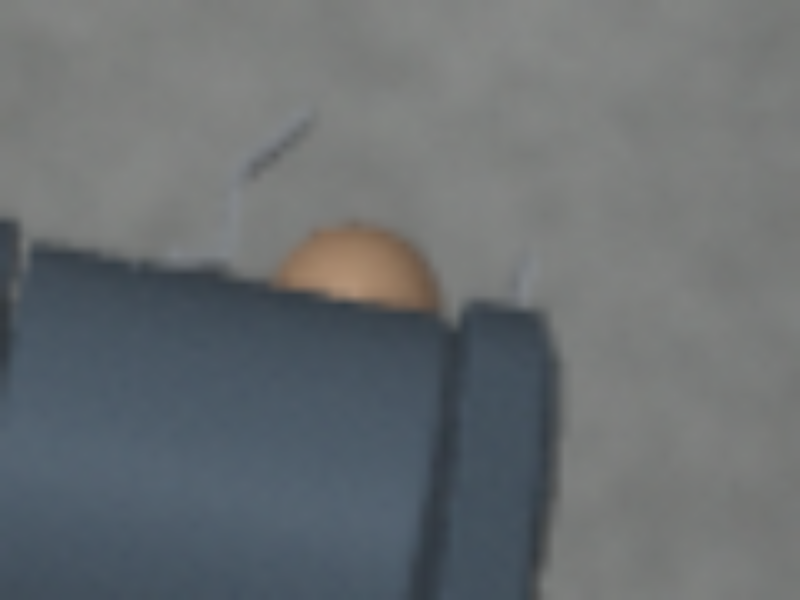

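Left jaw: bend at crop (238,180), tip (312,117). Right tip is about (528,250). The egg (centre about (355,305)) lies between them; I check this numerically.

```bash
python3 -c "
from h import *
c=cam('top');p=robot.get_obs()['position'];x=np.array([.8406,-.5417]);y=np.array([.5417,.8406])
e=np.array([.6175,-.0385])
for n,u,v in [('bend',348.8,188),('tipL',356.2,181.7),('tipR',377.8,195)]:
    q=onz(c,u,v,.148)[:2]-e;print(n,q@x,q@y)
d=p[:2]-e;print('tcp',d@x,d@y)
"
```

```text
bend -0.0007489368550962841 0.036440847688399114
tipL 0.02125697214181492 0.029742149403771373
tipR 0.021935339449989717 -0.029811210689145193
tcp -0.09091188429628652 0.00348211413021967
```

Jaws are centred on the egg within 1 mm. Lower them.

>>> {"op": "move_arm", "data": {
  "moves": "0 0 0.1 0 0 0 0.55; 0 0 0.25 0 0 0 0.55; 0 0 0.4 0 0 0 0.55; 0 0 0.52 0 0 0 0.55; 0 0 0.62 0 0 0 0.55; 0 0 0.7 0 0 0 0.55; 0 0 0.75 0 0 0 0.55; 0 0 0.75 0 0 0 0.55; 0 0 0.75 0 0 0 0.55; 0 0 0.75 0 0 0 0.55"
}}

```text
time: 8.8
position: [0.5437, 0.0137, 0.059]
tool_rot: [0.285, 0.959, 0.0, 0.001]
ft_force: [-0.5, 0.2, -0.7]
grip_width: 0.0475
grip_force: 8.0
```

>>> {"op": "move_arm", "data": {
  "moves": "0 0 0 0 0 0 0.52; 0 0 0 0 0 0 0.49; 0 0 0 0 0 0 0.46; 0 0 0 0 0 0 0.44; 0 0 0 0 0 0 0.42; 0 0 0 0 0 0 0.4; 0 0 0 0 0 0 0.37; 0 0 0 0 0 0 0.34; 0 0 0 0 0 0 0.3; 0 0 0 0 0 0 0.3; 0 0 0 0 0 0 0.3; 0 0 0 0 0 0 0.3",
  "squeeze": 30
}}

```text
time: 10.0
position: [0.5432, 0.0137, 0.0585]
tool_rot: [0.285, 0.958, -0.0, 0.0]
ft_force: [-0.5, 0.1, -1.2]
grip_width: 0.0353
grip_force: 30.0
```

Gripping the egg (35.3 mm, 30 N). Lift gently.

>>> {"op": "move_arm", "data": {
  "moves": "0 0 -0.05 0 0 0 0.3; 0 0 -0.12 0 0 0 0.3; 0 0 -0.22 0 0 0 0.3; 0 0 -0.35 0 0 0 0.3; 0 0 -0.5 0 0 0 0.3; 0 0 -0.65 0 0 0 0.3; 0 0 -0.8 0 0 0 0.3; 0 0 -0.92 0 0 0 0.3; 0 0 -1 0 0 0 0.3; 0 0 -1 0 0 0 0.3; 0 0 -1 0 0 0 0.3; 0 0 -1 0 0 0 0.3"
}}

```text
time: 11.2
position: [0.5426, 0.0139, 0.1579]
tool_rot: [0.285, 0.958, -0.0, -0.001]
ft_force: [0.1, -0.0, -2.5]
grip_width: 0.0356
grip_force: 30.0
```

```bash
python3 -c "
from h import *
p=robot.get_obs()['position']
to([.5432+.557-.6175,.0137+.288+.0385,.175],147.2)
c=cam('top');s=cam('side')
a=cv2.resize(c['image'][160:240,320:400],None,fx=5,fy=5);b=cv2.resize(s['image'][140:240,290:390],None,fx=4,fy=4)
cv2.imwrite('pics/t6.png',cv2.cvtColor(np.hstack([a,b]),cv2.COLOR_RGB2BGR))"
```

```text
shift [ 2.286  2.405 -0.169] turn [-0.    -0.001 -0.004] pos [0.5426 0.0139 0.1579] q [-0.18  0.52  1.71 -0.    0.91 -1.17] w 0.03555210648598748 29.99958205735311 t 11.2
```

View pics/t6.png

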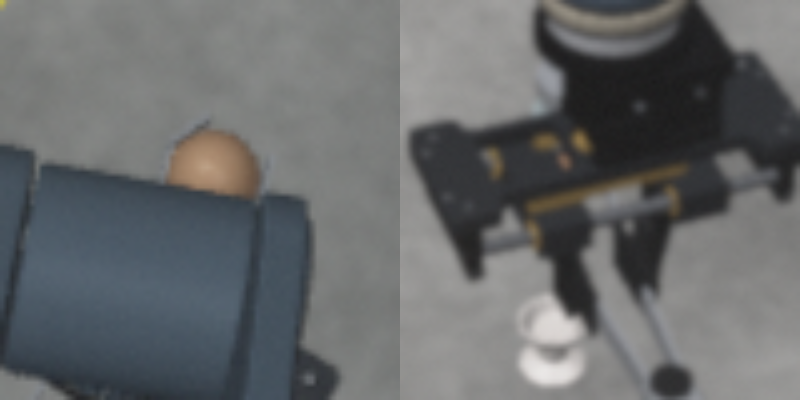

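The egg hangs between the jaws (top crop (213,165)), and the cup stands empty (side crop (550,340)). Carry to the mug in gentle steps.

>>> {"op": "move_arm", "data": {
  "moves": "0.05 0.05 -0.03 0 0 0 0.3; 0.14 0.15 -0.1 0 0 0 0.3; 0.26 0.28 -0.15 0 0 0 0.3; 0.38 0.4 -0.15 0 0 0 0.3; 0.5 0.53 -0.15 0 0 0 0.3; 0.61 0.65 -0.15 0 0 0 0.3; 0.7 0.74 -0.15 0 0 0 0.3; 0.76 0.8 -0.15 0 0 0 0.3; 0.76 0.8 -0.15 0 0 0 0.3"
}}

```text
time: 12.2
position: [0.5228, 0.1236, 0.1737]
tool_rot: [0.284, 0.959, 0.0, 0.0]
ft_force: [0.1, 0.3, -1.8]
grip_width: 0.0361
grip_force: 30.0
```

>>> {"op": "move_arm", "data": {
  "moves": "0.05 0.05 0 0 0 0 0.3; 0.14 0.15 0 0 0 0 0.3; 0.26 0.28 0 0 0 0 0.3; 0.38 0.4 0 0 0 0 0.3; 0.5 0.53 0 0 0 0 0.3; 0.61 0.65 0 0 0 0 0.3; 0.7 0.74 0 0 0 0 0.3; 0.76 0.8 0 0 0 0 0.3; 0.76 0.8 0 0 0 0 0.3"
}}

```text
time: 13.1
position: [0.503, 0.2318, 0.1735]
tool_rot: [0.284, 0.959, 0.0, 0.0]
ft_force: [0.3, -0.6, -1.8]
grip_width: 0.0355
grip_force: 30.0
```

>>> {"op": "move_arm", "data": {
  "moves": "0.05 0.05 0 0 0 0 0.3; 0.14 0.15 0 0 0 0 0.3; 0.26 0.28 0 0 0 0 0.3; 0.38 0.4 0 0 0 0 0.3; 0.5 0.53 0 0 0 0 0.3; 0.61 0.65 0 0 0 0 0.3; 0.7 0.74 0 0 0 0 0.3; 0.76 0.8 0 0 0 0 0.3; 0.76 0.8 0 0 0 0 0.3; 0.76 0.8 0 0 0 0 0.3"
}}

```text
time: 14.1
position: [0.4833, 0.3391, 0.1734]
tool_rot: [0.285, 0.959, -0.0, 0.0]
ft_force: [-0.8, 0.2, -2.2]
grip_width: 0.0356
grip_force: 30.0
```

```bash
python3 -c "
from h import *
to([.5432+.557-.6175,.0137+.288+.0385,.175],147.2)
c=cam('top');s=cam('side')
for k,cc in (('top',c),('side',s)):
    h=cv2.cvtColor(cc['image'],cv2.COLOR_RGB2HSV);m=((h[...,0]<18)&(h[...,1]>70)&(h[...,2]>60)).astype(np.uint8)
    n,l,st,ce=cv2.connectedComponentsWithStats(m)
    print(k,[(ce[i].round(1),st[i],onz(cc,*ce[i],.175).round(3)) for i in range(1,n) if st[i,4]>30])
    print('expected mug rim px',proj(cc,[.557,.288,.09]),'egg px',proj(cc,[.557,.288,.176]))
a=cv2.resize(c['image'][170:270,180:280],None,fx=4,fy=4);b=cv2.resize(s['image'][240:380,190:330],(400,400))
cv2.imwrite('pics/t7.png',cv2.cvtColor(np.hstack([a,b]),cv2.COLOR_RGB2BGR))"
```

```text
shift [ 0.011  0.005 -0.016] turn [-0.     0.    -0.003] pos [0.4833 0.3391 0.1734] q [ 0.42  0.56  1.58 -0.    1.01 -0.57] w 0.035600231448963834 29.999673126731068 t 14.1
top [(array([220.5, 220.2]), array([212, 212,  18,  18, 253], dtype=int32), array([0.56 , 0.289, 0.175]))]
expected mug rim px [227.52328607 224.37112861] egg px [220.83864858 221.60077905]
side [(array([143.3, 113.9]), array([    0,     0,   407,   336, 73886], dtype=int32), array([1.146, 0.044, 0.175])), (array([297.7, 437.4]), array([286, 418,  24,  39, 720], dtype=int32), array([0.309, 0.447, 0.175]))]
expected mug rim px [252.22586714 310.05300714] egg px [246.76453724 282.84538877]
```

View pics/t7.png

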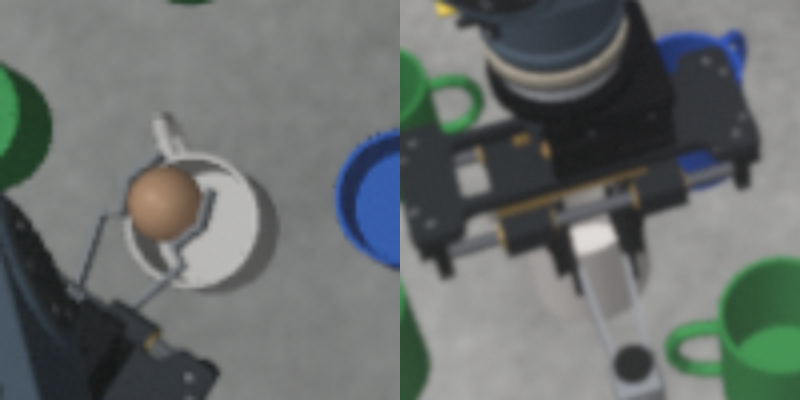

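The egg (crop (165,204), about (0.560, 0.289) at z 0.175) is within about 4 mm of the mug axis (rim centre crop (192,220), seen with parallax). Settle briefly and hand in.

>>> {"op": "move_arm", "data": {
  "moves": "0 0 0 0 0 0 0.3; 0 0 0 0 0 0 0.3; 0 0 0 0 0 0 0.3; 0 0 0 0 0 0 0.3; 0 0 0 0 0 0 0.3"
}}

```text
time: 14.7
position: [0.4835, 0.3393, 0.1735]
tool_rot: [0.285, 0.958, -0.0, 0.0]
ft_force: [0.6, 0.3, -2.0]
grip_width: 0.0357
grip_force: 30.0
```

```bash
python3 -c "
from rig import robot
print(robot.hand_in())"
```

```text
the job is handed in; nothing more can be done
None
```

I handed the job in at about 14.7 s with the egg held still in the tongs, about 85 mm above the white mug's rim and within about 5 mm of its axis by camera; the hand-in returned no verdict.

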